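# Tachometer check through a centrifuge's sight glass

### The arm

A 6-joint arm with a two-finger parallel gripper is mounted at the origin on the work surface. World frame = base frame: x ahead of the robot, y to its left, z up, the work surface at z = 0. Lengths are in m, angles in rad, forces in N, time in s.
With the tool pointing down it reaches from about 0.25 to 0.775 m from the base axis. Payload 8.9 kg.
Tool frame: the origin (TCP) lies at the very end of the fingers, on their centre line; the grasp point (between the pads) lies 19 mm behind it; z points along the fingers, y is the direction in which the jaws open and shut (so a half turn about z gives the same grasp; the last joint's range is limited). The gripper opens to 85 mm and grips with 20 to 120 N. Pads are 22 mm wide; open, the fingers measure 114 mm over their backs; the gripper's body (76 mm by 85 mm) begins 54 mm behind the grasp point. The pads swing forward as they close: fully open they stand 13 mm farther back than shut.
Start: joints at [-1.45, 0.291, -0.153, 1.127, 0, 1.431], TCP at [0.135, -0.507, 0.231] pointing down, gripper open.
Joint ranges: [-2.52, 2.52], [-0.91, 1.74], [-1.3, 1.37], [-1.96, 2.02], [-1.52, 1.47], [-3.14, 3.14]. Speed limits (rad/s): [2.22, 2.22, 2.79, 3.14, 3.14, 3.14].

### API

Orientations are given as a rotation vector (axis times angle).
In Python, from station import * gives the robot as it stands. The module is installed in compiled form; this text tells all that it offers. Calls block until the motion is done:
- move_pose(position, orientation): joint-space move of the TCP to a pose.
- move_linear(position, feed=0.15, rotation=None): straight line of the TCP; rotation=None keeps the orientation; feed is the mean speed in m/s.
- set_joints(angles): joint-space move.
- open_gripper() and grasp(newtons=None): open the fingers fully, or close them until they stop; newtons is the grip in N (None keeps the last).
- sleep(seconds).
- ik(position, orientation): joint angles nearest the present ones, or None.
- capture(name): name is "scene" or "top"; returns the picture (480x640x3 uint8, red, green, blue); there is no depth.
- camera_params(name): a dict with "fx", "fy", "cx", "cy" (pixels), "D" ([k1, k2, p1, p2, k3] as OpenCV has them; the pictures are not rectified), "R" (3x3) and "t" (3): a world point X has camera coordinates R X + t. Camera axes: x right, y down, z forward; pixel columns grow to the right and rows downward; lengths in m; the calibration is good to about 2 mm. A picture is of the moment at which its call begins. camera_params takes no time and is no camera call.
A pose or a line that the arm cannot do raises MotionError and nothing moves.
- hand_in(): hands the job in, once; it reports no verdict.
Readings, each from a call of its own:
- read_clock(): time.
- read_joint_pos(): joint angles.
- read_dq(): joint speeds.
- read_tau(): joint torques, N m.
- read_tcp_pos(): TCP position.
- read_tool_rot(): TCP orientation.
- read_force(): force on the tool from outside, world axes, zero at the start.
- read_moment(): the same for the moment, N m.
- read_gripper_width(): finger opening in m.
Only numpy, scipy, OpenCV 4.12 (cv2) and the standard library are available. Lean on these libraries where they do the work, as an engineer would, in place of code of your own. Each camera call takes 0.05 s, during which the arm holds its last target.

### The job

The microcentrifuge is due its speed check. Press its open lid down until the latch clicks and holds it shut, then take the hand tachometer out of its cradle and hold it upright, nose down, on the middle of the round sight glass in the lid, pressing gently so that the sprung nose is pushed in about half-way. Finish while holding it there, steady and still in the gripper; leave everything else on the bench where it stands.

Things in the scene. Friction and masses are not known exactly. Their poses are not given: they have to be found in the camera images.
- centrifuge: White bench-top microcentrifuge, fixed to the bench by suction feet: 240 mm deep (its x) by 220 mm wide (its y), 127 mm high with the lid shut. Origin: centre of its underside on the bench. Its -x side is the front, with the sloping keypad; the lid's hinge is at the back (+x). It may be turned.
- lid (a joint): Angle of the centrifuge's lid, rad: 0 shut and latched, grows as it opens upward and back (the free front edge rises). Starts open at 0.8 to 1.15; a friction hinge (about 0.45 N m) keeps it where it is left. From about 0.07 downward a sprung latch roller resists: pressing near the front edge takes about 12 N to click past it to 0, where the latch holds it down. A lid not pressed home stays ajar at about 0.07.
- lid_hinge (a point): Middle of the lid's hinge axis (the axis is the centrifuge's y), 105 mm behind the centrifuge's centre and 108 mm above the bench. Axes move with the lid; shut, they are those of the centrifuge.
- lid_front_edge (a point): Middle of the free front edge of the lid, on its outer (top) face: 180 mm from the hinge axis, 19 mm above the hinge in the lid's own frame. The lid is a flat plate 204 mm wide, 22 mm thick, and its outer face is flat.
- sight_glass (a point): Centre of the dark round sight glass, 34 mm diameter with a thin grey rim, flush in the outer face of the lid, 90 mm from the hinge axis, midway across the lid. With the lid shut it is level, 127 mm above the bench. Its z is normal to the lid, outward.
- cradle: Black cradle fixed to the bench, base 105 mm (x) by 74 mm (y); its sleeve holds the tachometer leaning by about 0.39 rad (22 degrees) towards the cradle's -x (the worker's side). Origin: underside, on the bench, below the point where the tachometer's housing stands (40 mm above the bench). The sleeve's mouth is 40 mm farther up along the leaning axis; it is 46 mm wide outside along y and has 1 mm clearance each side. Its highest point is 84 mm above the bench.
- tach: Hand tachometer, 0.16 kg: dark grey box-shaped housing 125 mm long (its z), 34 mm wide (y), 24 mm thick (x), flat sides, display on the +x face. Origin: centre of the housing's nose end; +z runs from the nose to the other end, so it starts nose down and leaning with the cradle, its y along the cradle's y. A round rubber nose of 16 mm diameter stands 16 mm out of the nose end.
- tach_grip (a point): Middle of the ribbed grips on the two 34 mm apart sides (faces normal to the tachometer's y), 105 mm from the nose end of the housing, 20 mm below the far end (grip here or up to 10 mm lower: much lower, and the far end may foul the gripper), on its axis.
- nose_tip (a point): Centre of the flat end of the sprung nose; 16 mm beyond the nose end of the housing when not pressed.
- nose (a joint): How far the sprung nose is pushed into the tachometer, m: 0 free, 0.008 fully in (its stop). It takes about 0.9 N to start it, 3.3 N half-way, 5.7 N fully in.
- tube_rack: White microtube rack, 60 x 92 x 46 mm (53 with tubes), loose, a bystander; origin under its centre.
- beaker: Glass beaker, 68 mm diameter, 85 mm high, loose, a bystander; origin under its centre.
- jar_large: White plastic jar, 72 mm diameter, 115 mm high, loose, a bystander; origin under its centre.
- jar_small: Small amber glass jar, 48 mm diameter, 55 mm high, loose, a bystander; origin under its centre.
- wash_bottle: White wash bottle with bent spout, 68 mm diameter, 200 mm high, loose, a bystander; origin under its centre.
- tip_box: Pipette tip box, grey with a white cover, 82 x 118 x 80 mm, loose, a bystander; origin under its centre.
Mind the look-alikes: they are no part of the job. Several things have the shape of the tach; the one meant has the colours described above.

How it is judged:
On the way, in this order (a step that is already met when the one before it is completed fails the run):
1. the centrifuge's lid is pressed shut and its latch holds it (value of joint lid below 0.02 rad), for 0.2 s.
2. the tachometer is out of its cradle, held by the gripper (distance between nose_tip and cradle above 0.12 m and contact force between the fingers and tach above 1 N), for 0.1 s.
At the end, for the whole second after the job is handed in: The lid is latched shut (under 0.02 rad); the gripper still holds the tachometer, upright within 8 degrees and still (under 20 mm/s), its nose on the sight glass with its centre within 8 mm of the glass's centre, the sprung nose pushed in by 1.5 to 7 mm of its 8 mm (contact force 1 to 8 N) (value of joint lid below 0.02 rad and contact force between the fingers and tach above 1 N and contact force between nose and lid between 1 and 8 N and value of joint nose between 0.0015 and 0.007 m and horizontal distance between nose_tip and sight_glass below 0.008 m and angle between tach's own z axis and vertical below 0.14 rad and linear speed of tach below 0.02 m/s); the arm keeps its last pose, push and grip.
It fails at once if a bystander is pushed by more than 30 mm (distance of any of tube_rack, beaker, jar_large, jar_small, wash_bottle, tip_box from where it was at the start of the episode above 0.03 m).
It fails at once if the tachometer is pressed hard on the lid (over 20 N) (contact force between tach and lid above 20 N).
It also fails if it takes over 54 s, if anything falls off the work surface, if the arm or the gripper's body presses on something with over 40 N, if the wrist force passes 120 N, or if a joint passes its speed limit or range.

## Working session

There is one attempt and no reset: what is moved stays moved. The work goes in short steps, each a Python script; the robot and the scene stay as the last script left them, time stands still between calls to the robot, and variables do not carry over. Pictures are saved under pics/ and viewed, and the job is handed in when it is done.

```bash
mkdir -p pics; python3 - <<'E'
from station import *
import cv2
for n in ("scene","top"):
    im=capture(n); cv2.imwrite(f"pics/{n}0.png",im[:,:,::-1])
    p=camera_params(n); print(n,{k:(v if not hasattr(v,'tolist') else v.tolist()) for k,v in p.items()})
print(read_clock(),read_tcp_pos(),read_tool_rot(),read_force())
E
```

```text
scene {'fx': 435.2495141224986, 'fy': 435.2495141224986, 'cx': 323.75007550133427, 'cy': 246.76026326127013, 'D': [-0.010678397389899764, 0.0, 0.0, 0.0, 0.0], 'R': [[-0.8495155750137542, 0.5275592769633205, -0.0021206364583755024], [0.38540782218804487, 0.6178576915354864, -0.6853558809893645], [-0.3602556014905509, -0.5830378052068134, -0.7282052041109726]], 't': [0.3958142803520761, -0.14240684354071523, 1.2433613702718023]}
top {'fx': 607.2376615357801, 'fy': 607.2376615357801, 'cx': 322.50562690702685, 'cy': 236.23810782852274, 'D': [0.032814347873549345, 0.0, 0.0, 0.0, 0.0], 'R': [[-0.027368129149109337, -0.9996028738214675, 0.0067141756561043785], [-0.989864290809937, 0.026163922006423677, -0.13958558293958134], [0.13935448068224654, -0.010466318985447264, -0.9901872473833807]], 't': [0.04060168806045923, 0.47870589905065897, 1.6055530599519892]}
0.1 [ 0.13483343 -0.50698677  0.23077155] [-3.11390946e+00 -4.06868823e-01 -6.88172545e-06] [0.65283466 0.95499771 0.1979464 ]
```

```bash
ls . pics
```

```text
.:
pics

pics:
scene0.png
top0.png
```

View pics/scene0.png

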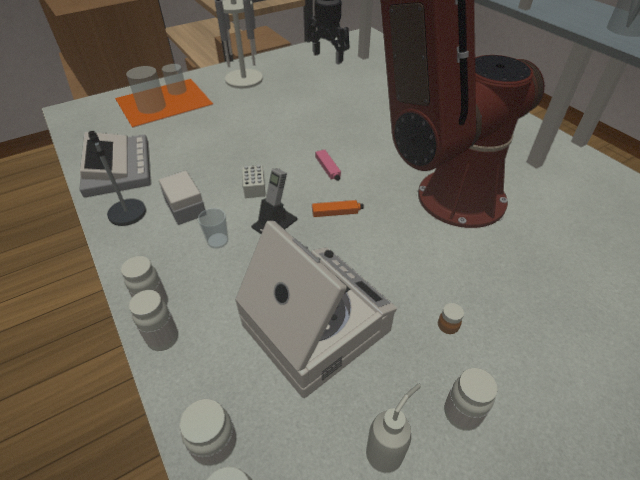

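View pics/top0.png

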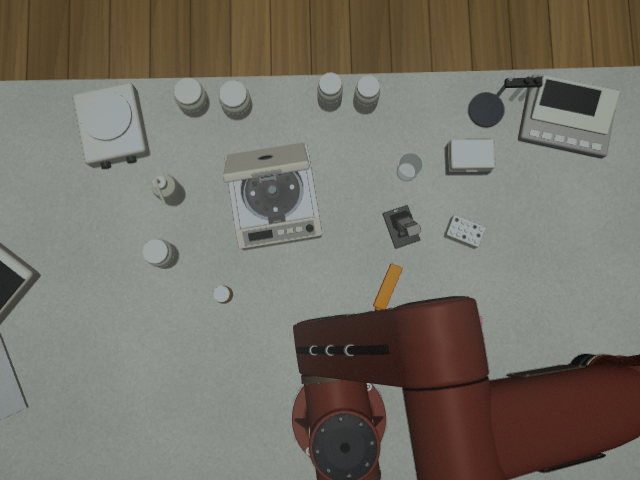

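The scene view shows the open centrifuge around (315,310) and a grey device in the black cradle at (275,190). The possible tachometers are:
- the grey one in the cradle, scene (275,190), top (407,225)
- the orange bar, scene (337,208), top (388,287)
- the pink bar, scene (328,165)

The grey one in the cradle matches the description. I'll check it in close crops.

```bash
python3 - <<'E'
import cv2, numpy as np
s=cv2.imread('pics/scene0.png'); t=cv2.imread('pics/top0.png')
a=cv2.resize(s[155:245,230:350],(800,600),interpolation=cv2.INTER_CUBIC)
b=cv2.resize(t[190:265,360:460],(800,600),interpolation=cv2.INTER_CUBIC)
cv2.imwrite('pics/c1.png',a);cv2.imwrite('pics/c2.png',b)
cv2.imwrite('pics/c3.png',cv2.resize(t[135:255,200:360],(800,600),interpolation=cv2.INTER_CUBIC))
cv2.imwrite('pics/c4.png',cv2.resize(s[215:395,215:415],(667,600),interpolation=cv2.INTER_CUBIC))
E
```

```text
(no output)
```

View pics/c1.png

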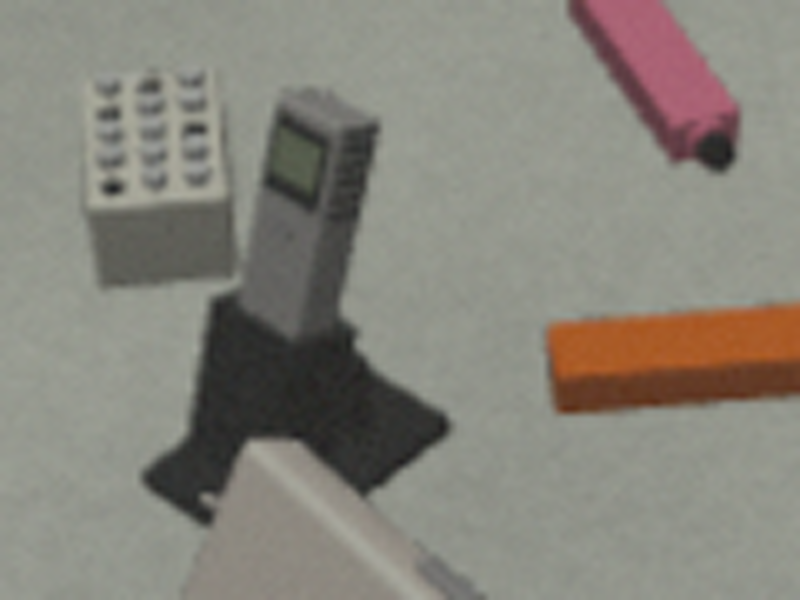

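View pics/c2.png

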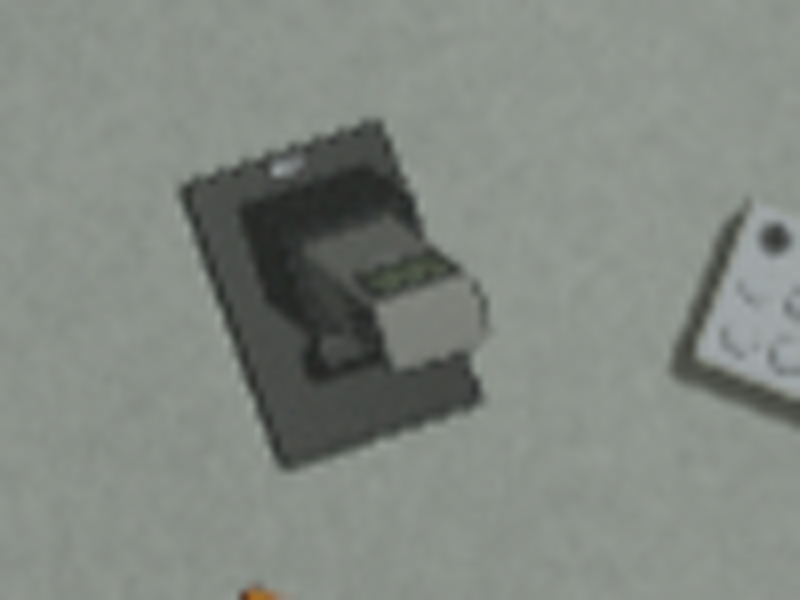

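View pics/c3.png

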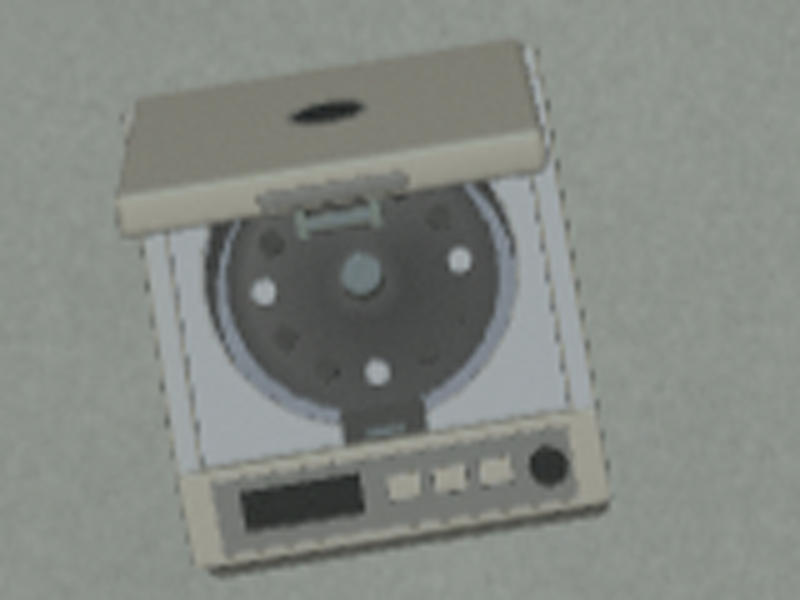

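View pics/c4.png

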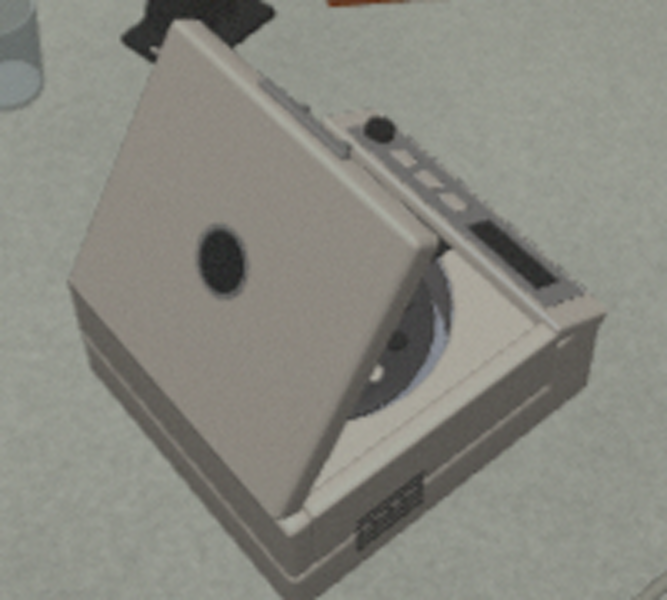

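The crops confirm it: the grey device with the display and ribbed sides is in the cradle, and the orange and pink bars are decoys. Next I'll triangulate.

```bash
cat > h.py <<'E'
import numpy as np, cv2
from scipy.spatial.transform import Rotation as Ro
def KD(p): return np.array([[p['fx'],0,p['cx']],[0,p['fy'],p['cy']],[0,0,1.]]),np.array(p['D'],float)
def ray(p,uv):
    K,D=KD(p); R=np.array(p['R']);t=np.array(p['t'])
    n=cv2.undistortPoints(np.array([[uv]],float),K,D)[0,0]
    d=R.T@np.r_[n,1.]; return -R.T@t,d/np.linalg.norm(d)
def plane(p,uv,z):
    o,d=ray(p,uv); return o+d*(z-o[2])/d[2]
def tri(p1,u1,p2,u2):
    o1,d1=ray(p1,u1);o2,d2=ray(p2,u2)
    s=np.linalg.lstsq(np.c_[d1,-d2],o2-o1,rcond=None)[0]
    a=o1+s[0]*d1;b=o2+s[1]*d2
    return (a+b)/2,np.linalg.norm(a-b)
def proj(p,X):
    K,D=KD(p); R=np.array(p['R'])
    return cv2.projectPoints(np.array([X],float),cv2.Rodrigues(R)[0],np.array(p['t'],float),K,D)[0][0,0]
def blob(im,box,thr,cond=None):
    x0,y0,x1,y1=box; g=cv2.cvtColor(im[y0:y1,x0:x1],cv2.COLOR_BGR2GRAY)
    m=(g<thr).astype(np.uint8); n,l,s,c=cv2.connectedComponentsWithStats(m)
    i=1+np.argmax(s[1:,4]); return c[i]+[x0,y0],s[i],(l==i).astype(np.uint8)
E
python3 - <<'E'
from station import *
from h import *
np.set_printoptions(precision=4,suppress=True)
S=cv2.imread('pics/scene0.png');T=cv2.imread('pics/top0.png')
ps,pt=camera_params('scene'),camera_params('top')
gs,st,_=blob(S,(268,275,298,312),70); gt,st2,_=blob(T,(252,148,280,164),80)
print('glass px',gs,st,gt,st2); G,e=tri(ps,gs,pt,gt); print('glass',G,e)
f=lambda x,y:(200+x/5,135+y/5)
q=lambda x,y:(215+x*.3,215+y*.3)
for n,a,b in (('lidL',f(121,193),q(427,240)),('lidR',f(541,130),q(187,22))): print(n,tri(pt,a,ps,b))
# body front bottom corners and front-top
for n,a in (('FL',f(212,572)),('FR',f(606,512))): print(n,plane(pt,a,0.0))
x0,y0=360,185
c,s,m=blob(T,(375,198,425,255),85); cn=cv2.findContours(m,0,1)[0][0]+np.array([375,198]); print('cradle blob',c,s)
r=cv2.minAreaRect(cn); print(r); 
k=lambda x,y:(360+x/8,190+y/8)
P=[plane(pt,k(*a),0.004)[:2] for a in ((183,187),(378,120),(482,402),(288,468))]
P=np.array(P);print(P, [np.linalg.norm(P[i]-P[(i+1)%4]) for i in range(4)])
mid=P.mean(0);ax=(P[0]+P[1]-P[2]-P[3]);ax/=np.linalg.norm(ax);yaw=np.arctan2(ax[1],ax[0]);print('cradle mid',mid,'yaw',yaw)
E4=np.array([plane(pt,k(*a),.1556) for a in ((380,310),(462,282),(490,340),(393,372))]);print(E4,E4.mean(0))
e=E4.mean(0)[:2]; print('origin from end',e+0.125*np.sin(.39)*ax)
E
```

```text
glass px [281.0052 293.0518] [  7   9  13  19 193] [264.9474 157.0526] [ 7  7 13  5 38]
glass [0.6583 0.1666 0.1935] 0.0009258675874388213
lidL (array([0.5961, 0.2588, 0.2703]), np.float64(0.010001220283166056))
lidR (array([0.6221, 0.0617, 0.2656]), np.float64(0.01025188393269493))
FL [0.4537 0.248  0.    ]
FR [0.4812 0.031  0.    ]
cradle blob [399.6811 226.5358] [  8   8  37  42 853]
((401.728515625, 225.73983764648438), (37.8042106628418, 28.723127365112305), 70.34617614746094)
[[ 0.5431 -0.1411]
 [ 0.5649 -0.2095]
 [ 0.4656 -0.2406]
 [ 0.4445 -0.1731]] [np.float64(0.0717929353462204), np.float64(0.10407649362682535), np.float64(0.0707653692054413), np.float64(0.10367255445655728)]
cradle mid [ 0.5045 -0.1911] yaw 0.30819530814798507
[[ 0.4757 -0.184   0.1556]
 [ 0.4839 -0.2101  0.1556]
 [ 0.4653 -0.2179  0.1556]
 [ 0.4561 -0.1872  0.1556]] [ 0.4703 -0.1998  0.1556]
origin from end [ 0.5155 -0.1854]
```

Measurements agree with the sizes given:
- **Glass radius:** 91.4 mm from the hinge, against 92 expected.
- **Body width:** 219 mm, against 220.
- **Lid angle:** about 1.0 rad.
- **Yaw:** about 0.128 for the centrifuge and 0.308 for the cradle.

Next I'll plan the poses and check reach.

```bash
cat >> h.py <<'E'
YAW=0.128
CX=np.array([np.cos(YAW),np.sin(YAW),0]);CY=np.array([-np.sin(YAW),np.cos(YAW),0]);Z=np.array([0,0,1.])
H=np.array([.6907,.1678,.108])
KY=.308; KX=np.array([np.cos(KY),np.sin(KY),0]);KYv=np.array([-np.sin(KY),np.cos(KY),0])
KO=np.array([.5150,-.1855,.040]); AX=-np.sin(.39)*KX+np.cos(.39)*Z
def rot(y,z):
    z=z/np.linalg.norm(z); x=np.cross(y,z); return Ro.from_matrix(np.c_[x,y,z]).as_rotvec()
def lidp(a,r,h,off=0): # point in world: r along lid, h above outer face
    k=19e-3+h; return H+CX*(-r*np.cos(a)+k*np.sin(a)+off)+Z*(r*np.sin(a)+k*np.cos(a))
E
python3 - <<'E'
from station import *
from h import *
np.set_printoptions(precision=3,suppress=True)
for sg in (1,-1):
    o=rot(sg*CY,-Z)
    print('lid',sg)
    for a in (1.2,1.0,.8,.6,.4,.2,0): 
        p=lidp(a,.165,0,.013*np.sin(a)); print(a,p,ik(p,o))
    print('above',ik([.67,.165,.33],o),ik([.60,.157,.30],o))
    o=rot(sg*KYv,-AX)
    print('tach',sg)
    for s in (.081,.131,.181): print(KO+AX*s,ik(KO+AX*s,o))
    for y in (CY,KYv,KX,CX): print('glass',ik([.6014,.1565,.224],rot(sg*y,-Z)))
E
```

```text
lid 1
1.2 [0.661 0.164 0.269] [0.136 0.598 0.426 1.399 0.    0.008]
1.0 [0.629 0.16  0.257] [0.136 0.528 0.276 1.32  0.    0.008]
0.8 [0.599 0.156 0.24 ] [0.137 0.471 0.138 1.238 0.    0.009]
0.6 [0.574 0.153 0.217] [0.137 0.43  0.013 1.155 0.    0.009]
0.4 [0.552 0.15  0.19 ] [ 0.137  0.405 -0.097  1.068  0.     0.009]
0.2 [0.537 0.148 0.159] [ 0.138  0.399 -0.191  0.981  0.     0.01 ]
0 [0.527 0.147 0.127] [ 0.138  0.412 -0.264  0.894  0.     0.01 ]
above [0.136 0.633 0.645 1.583 0.    0.008] [0.138 0.459 0.276 1.387 0.    0.01 ]
tach 1
[ 0.486 -0.195  0.115] [-0.731  0.23  -0.663  0.472  0.334 -1.004]
[ 0.468 -0.201  0.161] [-0.77   0.147 -0.619  0.613  0.342 -1.045]
[ 0.449 -0.206  0.207] [-0.811  0.077 -0.562  0.755  0.349 -1.088]
glass [0.137 0.481 0.114 1.204 0.    0.009]
glass [ 0.137  0.481  0.114  1.204  0.    -0.171]
glass [0.137 0.481 0.114 1.204 0.    1.4  ]
glass [ 0.137  0.481  0.114  1.204 -0.     1.58 ]
lid -1
1.2 [0.661 0.164 0.269] [ 0.136  0.598  0.426  1.399 -0.    -3.134]
1.0 [0.629 0.16  0.257] [ 0.136  0.528  0.276  1.32  -0.    -3.133]
0.8 [0.599 0.156 0.24 ] [ 0.137  0.471  0.138  1.238 -0.    -3.133]
0.6 [0.574 0.153 0.217] [ 0.137  0.43   0.013  1.155 -0.    -3.132]
0.4 [0.552 0.15  0.19 ] [ 0.137  0.405 -0.097  1.068 -0.    -3.132]
0.2 [0.537 0.148 0.159] [ 0.138  0.399 -0.191  0.981 -0.    -3.132]
0 [0.527 0.147 0.127] [ 0.138  0.412 -0.264  0.894 -0.    -3.132]
above [ 0.136  0.633  0.645  1.583 -0.    -3.134] [ 0.138  0.459  0.276  1.387 -0.    -3.131]
tach -1
[ 0.486 -0.195  0.115] [-0.731  0.23  -0.663  0.472  0.334  2.138]
[ 0.468 -0.201  0.161] [-0.77   0.147 -0.619  0.613  0.342  2.097]
[ 0.449 -0.206  0.207] [-0.811  0.077 -0.562  0.755  0.349  2.054]
glass [ 0.137  0.481  0.114  1.204 -0.    -3.133]
glass [ 0.137  0.481  0.114  1.204 -0.     2.971]
glass [ 0.137  0.481  0.114  1.204  0.    -1.742]
glass [ 0.137  0.481  0.114  1.204 -0.    -1.562]
```

```bash
python3 - <<'E'
from station import *
from h import *
np.set_printoptions(precision=4,suppress=True)
o=rot(CY,-Z)
p=read_tcp_pos(); grasp(30)
move_linear([p[0],p[1],.36],feed=.25)
move_pose([.675,.166,.36],o)
print(read_clock(),read_tcp_pos(),read_force(),read_gripper_width())
f0=np.array(read_force())
for a in (1.15,1.0,.85,.7,.55,.4,.25,.12):
    q=lidp(a,.165,0,.013*np.sin(a)); move_linear(q,feed=.12)
    print(a,q-read_tcp_pos(),read_force()-f0)
for dz in (.012,.008,.005,.003,.001,-.001,-.002):
    q=lidp(0,.165,dz); move_linear(q,feed=.03); f=read_force()-f0
    print(dz,read_tcp_pos()[2],f)
    if f[2]>30: break
print(read_clock())
cv2.imwrite('pics/t1.png',capture('top')[:,:,::-1]);cv2.imwrite('pics/s1.png',capture('scene')[:,:,::-1])
E
```

```text
4.5583 [0.6752 0.165  0.3601] [ 0.2092 -0.5838 -0.6672] 7.432398405750115e-05
1.15 [-0.0005  0.0001 -0.0009] [-0.8221  0.5562  0.8667]
1.0 [-0.0005 -0.0001 -0.0009] [0.3054 0.5792 0.3303]
0.85 [-0.0005 -0.0001 -0.0005] [-0.7459  0.5408  1.2817]
0.7 [-0.0004 -0.     -0.0003] [-0.4046  0.5745  1.1324]
0.55 [-0.0004 -0.0001 -0.0003] [-0.3436  0.2647  0.4412]
0.4 [-0.0004 -0.     -0.0004] [-0.8274  0.6711  0.2671]
0.25 [-0.0003 -0.     -0.0004] [0.4442 0.7221 1.2921]
0.12 [-0.0001 -0.     -0.0003] [ 0.0006 -0.1818  0.5931]
0.012 0.13891474895175637 [-0.3217  1.0609  0.9884]
0.008 0.13492806226400683 [-0.8048  0.779   1.0286]
0.005 0.13187748970475788 [0.2791 0.687  0.4063]
0.003 0.12983835748128797 [-0.0681  1.157   1.1491]
0.001 0.12781979963521195 [-0.0037  0.9882  1.1188]
-0.001 0.1269607141285958 [-3.6086  0.189  12.4582]
-0.002 0.12685574677639297 [-8.7443 -0.0533 22.6072]
10.025
```

View pics/s1.png

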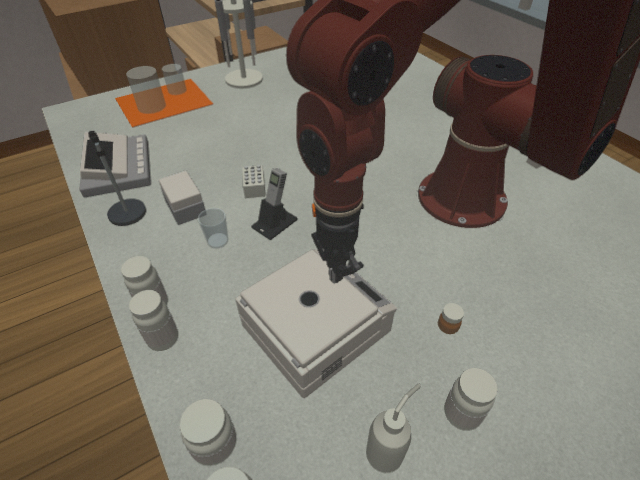

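View pics/t1.png

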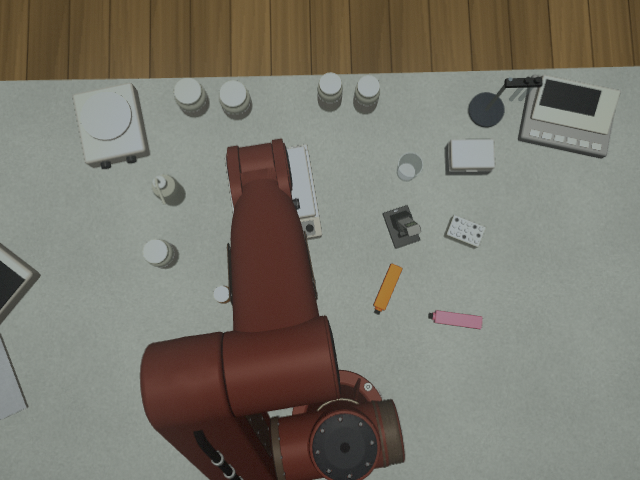

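The lid lies flat with the glass at scene (310,298), and the TCP bottomed at z = 0.127 with 22 N. I'll retract, go to the tachometer pre-grasp pose, then check that the latch holds and re-measure the glass.

```bash
python3 - <<'E'
from station import *
from h import *
np.set_printoptions(precision=4,suppress=True)
p=read_tcp_pos(); move_linear([p[0],p[1],.25],feed=.2)
open_gripper()
o=rot(KYv,-AX)
move_pose(KO+AX*.20,o)
print(read_clock(),read_tcp_pos(),read_force(),read_moment())
cv2.imwrite('pics/t2.png',capture('top')[:,:,::-1]);cv2.imwrite('pics/s2.png',capture('scene')[:,:,::-1])
E
```

```text
13.0667 [ 0.443  -0.2082  0.2252] [0.2714 0.3921 0.0044] [-0.0409  0.3752 -0.0711]
```

View pics/s2.png

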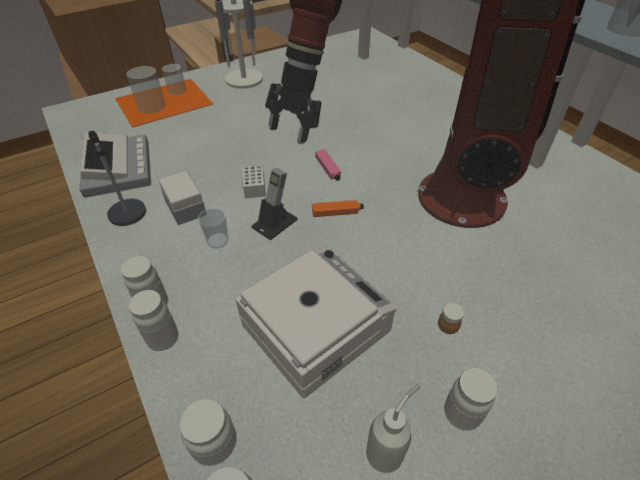

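View pics/t2.png

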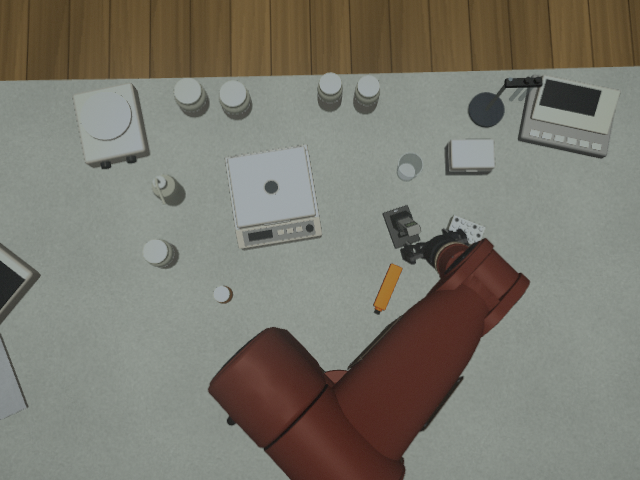

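```bash
python3 - <<'E'
from station import *
from h import *
np.set_printoptions(precision=4,suppress=True)
S=cv2.imread('pics/s2.png');T=cv2.imread('pics/t2.png')
ps,pt=camera_params('scene'),camera_params('top')
gs,st,_=blob(S,(290,285,330,312),85); gt,st2,_=blob(T,(258,176,284,198),100)
print('glass px',gs,st,gt,st2,tri(ps,gs,pt,gt)); print(plane(pt,gt,.127),plane(ps,gs,.127),'pred',lidp(0,.09,0))
for P,im,n,b in ((ps,S,'s',(220,120,340,240)),(pt,T,'t',(360,190,460,265))):
    x0,y0,x1,y1=b;k=6; c=cv2.resize(im[y0:y1,x0:x1],None,fx=k,fy=k,interpolation=cv2.INTER_CUBIC)[:600]
    for s,col in ((.04,(0,255,0)),(.105,(0,0,255)),(.125,(255,0,0))):
        for w in (-.017,0,.017):
            for d in (-.012,0.012):
                XN=np.cross(KYv,AX); u=proj(P,KO+AX*s+KYv*w+XN*d); cv2.circle(c,(int(k*(u[0]+.5-x0)),int(k*(u[1]+.5-y0))),2,col,-1)
    cv2.imwrite(f'pics/ov_{n}.png',c)
E
```

```text
glass px [308.7938 298.3711] [ 10   7  18  14 194] [270.8512 186.7273] [  7   5  13  12 121] (array([0.5985, 0.1583, 0.1255]), np.float64(0.0007560916376187614))
[0.5984 0.1579 0.127 ] [0.5987 0.1595 0.127 ] pred [0.6014 0.1563 0.127 ]
```

View pics/ov_s.png

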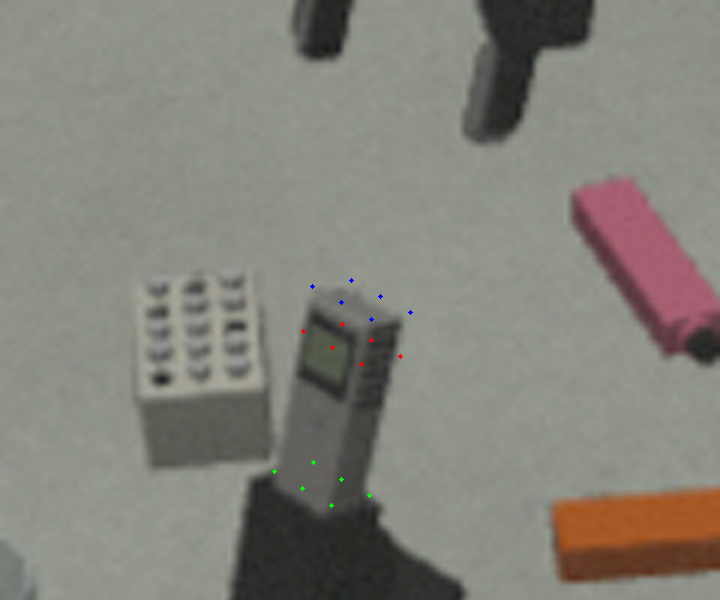

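View pics/ov_t.png

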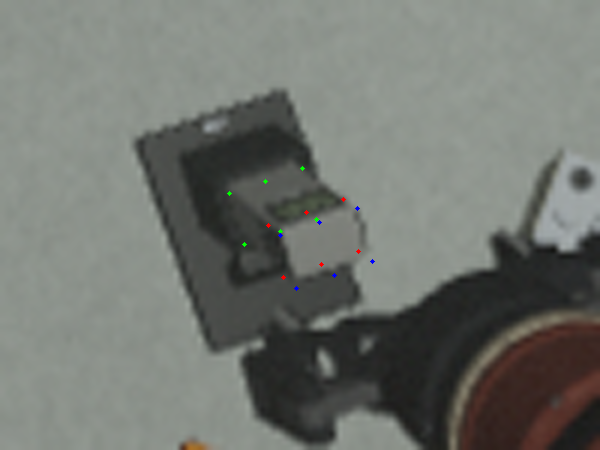

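The lid is shut and latched: the glass triangulates to z = 0.1255 and (0.5985, 0.1583). The overlay puts the tachometer's end at about (358,304) in the scene crop and (323,241) in the top crop, 2–3 mm from the prediction. I'll refine it by triangulation.

```bash
python3 - <<'E'
from station import *
from h import *
np.set_printoptions(precision=4,suppress=True)
ps,pt=camera_params('scene'),camera_params('top')
fs=lambda x,y:((x+.5)/6-.5+220,(y+.5)/6-.5+120)
ft=lambda x,y:((x+.5)/6-.5+360,(y+.5)/6-.5+190)
X,e=tri(ps,fs(358,304),pt,ft(323,241)); print('end tri',X,e,'model',KO+AX*.125)
print('end top',plane(pt,ft(323,241),.1556),'end scene',plane(ps,fs(358,304),.1556))
d=X-(KO+AX*.125); print('in tach axes: x',d@np.cross(KYv,AX),'y',d@KYv,'z',d@AX)
E
```

```text
end tri [ 0.4724 -0.1985  0.1552] 0.0010220902959785765 model [ 0.4697 -0.1999  0.1556]
end top [ 0.4728 -0.1987  0.1556] end scene [ 0.4723 -0.1975  0.1556]
in tach axes: x 0.0026392458820444975 y 0.0005558557664363319 z -0.0015527654969184634
```

```bash
sed -i 's/^KO=.*; AX/KO=np.array([.5177,-.1841,.0396]); AX/' h.py; echo "GL=np.array([.5985,.1585,.127])" >> h.py
python3 - <<'E'
from station import *
from h import *
np.set_printoptions(precision=4,suppress=True)
o=rot(KYv,-AX)
move_linear(KO+AX*.18,feed=.1)
f0=np.array(read_force())
move_linear(KO+AX*.079,feed=.1); print(read_tcp_pos()-KO-AX*.079,read_force()-f0)
grasp(40); sleep(.3); print('w',read_gripper_width(),read_force()-f0,read_clock())
cv2.imwrite('pics/s3.png',capture('scene')[150:250,210:340,::-1].repeat(5,0).repeat(5,1))
move_linear(KO+AX*.099,feed=.06); print('w',read_gripper_width(),read_force()-f0)
move_linear(KO+AX*.20,feed=.12)
print('w',read_gripper_width(),read_force()-f0,read_clock())
move_pose([.50,-.05,.32],rot(CY,-Z)); sleep(.2)
print(read_clock(),read_gripper_width(),read_force())
cv2.imwrite('pics/s4.png',capture('scene')[:,:,::-1]);cv2.imwrite('pics/t4.png',capture('top')[:,:,::-1])
E
```

```text
[ 0.0002 -0.0003  0.0005] [ 1.4283  0.6145 -0.8656]
w 0.03334829011461447 [-1.9079  0.4891  4.3494] 15.5167
w 0.03347039272637924 [ 2.287  -0.3153 -1.1703]
w 0.03322489485115631 [ 1.1675  1.655  -2.9888] 17.0417
18.05 0.033374242189608536 [ 0.0047 -1.5455 -1.8841]
```

View pics/s4.png

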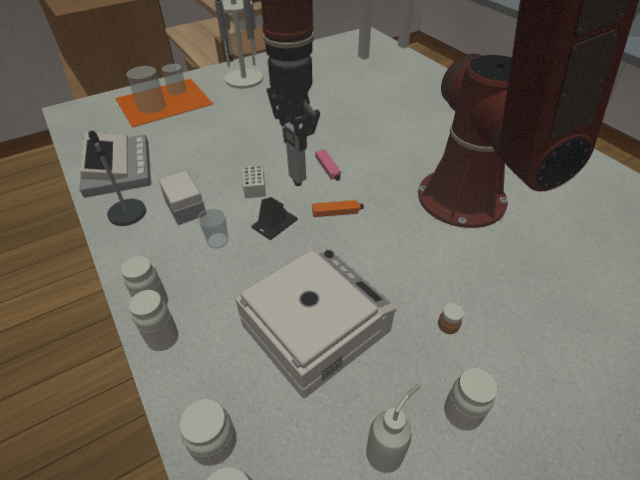

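View pics/s3.png

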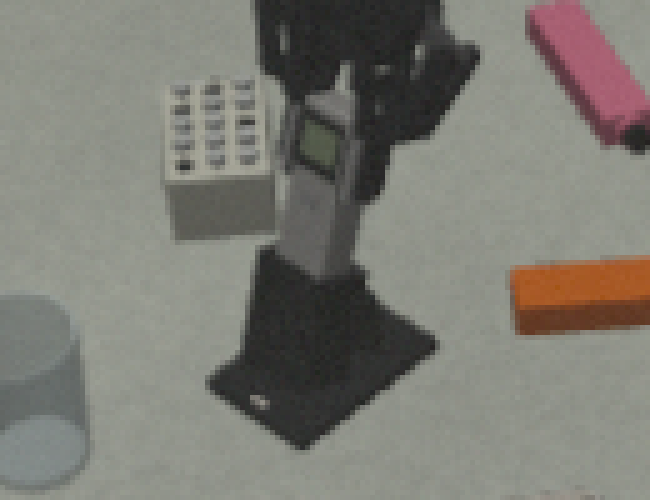

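The tachometer is gripped (width 33.4 mm) and out, with its nose at scene (298,183). I'll hover it over the glass and check the nose tip and tilt.

```bash
python3 - <<'E'
from station import *
from h import *
np.set_printoptions(precision=4,suppress=True)
o=rot(CY,-Z)
ps=camera_params('scene')
print('pred nose at last pic',proj(ps,[.5,-.05,.225]))
move_pose([GL[0],GL[1],.32],o); move_linear([GL[0],GL[1],.245],feed=.1); sleep(.4)
print(read_clock(),read_tcp_pos(),Ro.from_rotvec(read_tool_rot()).as_matrix()[:,2],read_gripper_width())
F=np.array([read_force() for _ in range(20)]);print(F.mean(0),F.std(0),read_clock())
s=capture('scene')[:,:,::-1];cv2.imwrite('pics/s5.png',s);t=capture('top')[:,:,::-1];cv2.imwrite('pics/t5.png',t)
T=read_tcp_pos()
print('pred nose',proj(ps,T-[0,0,.095]),'nose end housing',proj(ps,T-[0,0,.079]),'top',proj(ps,T+[0,0,.046]),'glass',proj(ps,GL))
c=cv2.resize(s[200:320,240:380],None,fx=5,fy=5,interpolation=cv2.INTER_CUBIC); 
for z in (-.095,-.079,-.04,0):
    u=proj(ps,T+[0,0,z]); cv2.circle(c,(int(5*(u[0]+.5-240)),int(5*(u[1]+.5-200))),2,(0,0,255),-1)
cv2.imwrite('pics/c5.png',c)
E
```

```text
pred nose at last pic [297.6016 183.5895]
20.3667 [0.5986 0.1586 0.2452] [ 0.0003  0.     -1.    ] 0.0337540048395598
[-0.3639 -0.8701 -2.1852] [0. 0. 0.] 20.3667
pred nose [308.3138 290.6924] nose end housing [308.0744 285.4619] top [305.941  238.7892] glass [308.6365 297.953 ]
```

View pics/c5.png

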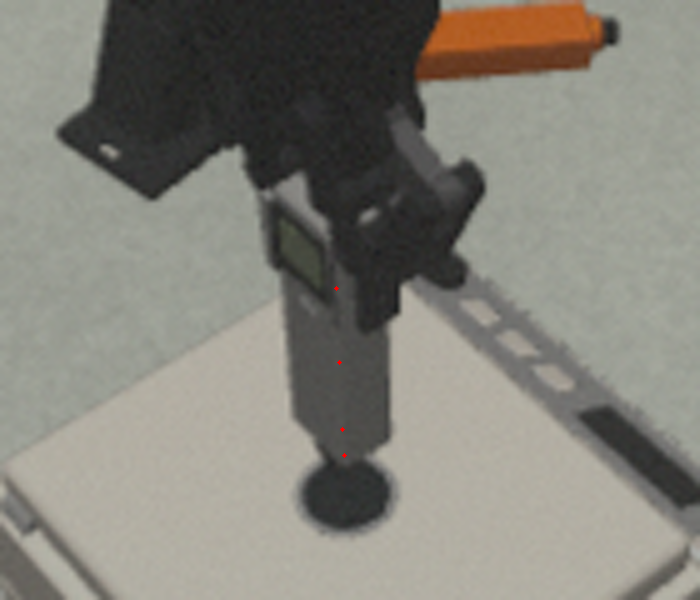

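View pics/t5.png

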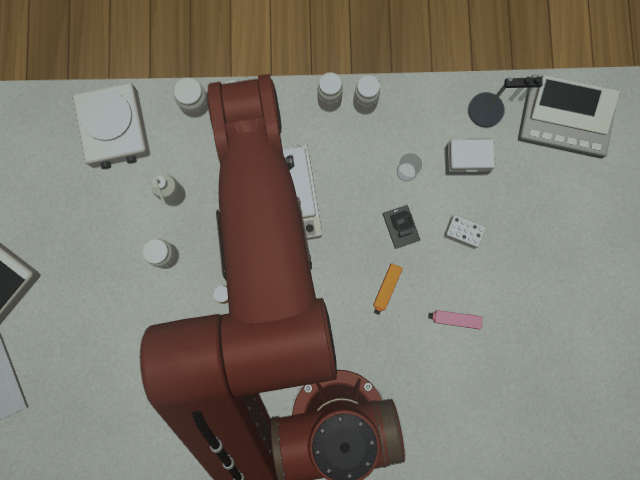

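The nose sits over the glass, and the housing's bottom corners, scene crop (295,415) and (390,435), centre on the predicted axis. The tachometer is upright within the measurement. Now I'll lower it under force control.

```bash
python3 - <<'E'
from station import *
from h import *
np.set_printoptions(precision=3,suppress=True)
def F(n=8):
    r=[]
    for _ in range(n): sleep(.04); r.append(read_force())
    return np.mean(r,0)
T=read_tcp_pos(); gx,gy=GL[0],GL[1]
f0=F(15); print('base',f0)
z=.227; zc=None
move_linear([gx,gy,z],feed=.05)
while z>.205:
    f=F(); d=f-f0; print(round(z,4),d,read_tcp_pos()[2])
    if d[2]>2.9: break
    z-=.001; move_linear([gx,gy,z],feed=.02)
    if read_clock()>46: break
print(F(15)-f0,read_moment(),read_gripper_width(),read_clock(),read_tcp_pos())
s=capture('scene')[:,:,::-1];cv2.imwrite('pics/s6.png',s);cv2.imwrite('pics/c6.png',cv2.resize(s[220:320,250:370],None,fx=6,fy=6,interpolation=cv2.INTER_CUBIC))
E
```

```text
base [-0.074 -0.03  -1.668]
0.227 [ 0.066 -0.04   0.098] 0.2271904550539094
0.226 [-0.161  0.098 -0.148] 0.2260252505876563
0.225 [ 0.197 -0.255  0.216] 0.2250142757432213
0.224 [-0.305 -0.117  0.081] 0.22401620987146745
0.223 [ 0.445 -0.04  -0.109] 0.22301336199725844
0.222 [-0.082  0.061 -0.321] 0.22202716612403137
0.221 [ 0.026 -0.073  0.257] 0.22102426031613936
0.22 [0.133 0.199 1.437] 0.22008881778388095
0.219 [0.479 0.234 2.206] 0.21906490314272686
0.218 [0.273 0.654 2.23 ] 0.21803276957087983
0.217 [0.63  0.269 2.902] 0.21703874940579962
[0.545 0.605 3.145] [ 0.192 -0.203  0.024] 0.03363096857533876 28.3917 [0.599 0.158 0.217]
```

View pics/c6.png

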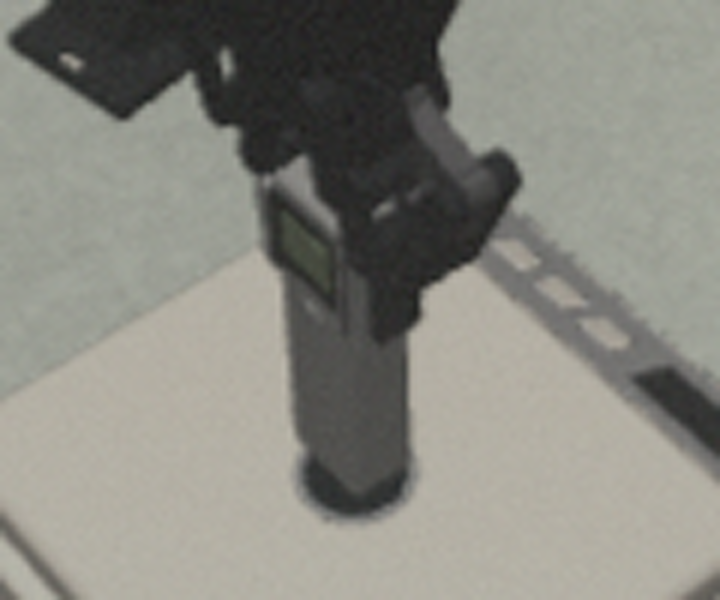

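Contact came at z ≈ 0.2207 and the tachometer is now pressed about 3.7 mm in at 3.1 N. The housing end's projected centre, crop (352,474), is about 1 mm from the glass centre (355,471). I'll do a steadiness check and hand in.

```bash
python3 - <<'E'
from station import *
import numpy as np
np.set_printoptions(precision=3,suppress=True)
r=[];v=[]
for _ in range(12): sleep(.06); r.append(read_force()); v.append(np.abs(read_dq()).max())
print(np.mean(r,0)-[-.074,-.03,-1.668],max(v),read_gripper_width(),read_tcp_pos(),read_clock())
hand_in(); print(read_clock())
E
```

```text
[0.922 0.618 2.902] 0.002129001993667256 0.033467837378635276 [0.598 0.159 0.217] 29.1417
the job is handed in; nothing more can be done
the job is handed in; nothing more can be done
```

I pressed the lid shut, took the grey tachometer out of its cradle, and handed in at 29.1 s while holding it nose-down on the sight glass. The hand-in call gives no verdict, so the results below are my own checks.

- **Lid:** after I retracted, it stayed shut. The glass triangulated to 125.5 mm, against 127 mm for a shut lid and well below where an ajar lid would put it. I felt no clear click in the force readings, so I judged the latch from the lid's height and from it staying down.
- **Tachometer:** it is still gripped at 33.5 mm, and the arm is still (joint speeds under 0.003 rad/s). The push is about 2.9–3.1 N, with the nose about 3.7 mm in, estimated from the travel since contact.
- **Placing:** the nose centre is about 1 mm from the glass centre and looks upright. I could only check this in the scene camera, because the arm hid the glass from the top camera.
- **Side force:** the last check showed about 1 N sideways, which I left as it was.
- **Bystanders:** none were touched as far as the pictures show.

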